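# Put the light shield and the sprung dust cap on a light meter

## Task

Put the light meter away: slide the ribbed metal sleeve down over the meter's upright barrel until it sits on the black seat. Then pinch the dust cap's two yellow tabs together, lower the cap into the barrel until its blue flange lies flat on the rim, and let the tabs spring out under the lip so that it is clipped in. Leave the weight, the dropper bottle and the jar where they are.

Things in the scene. Friction and masses are not known exactly. Their poses are not given: they have to be found in the camera images.
- meter: light meter, fixed to the worktop: grey housing 96 x 88 mm, 28 mm high (x -52 to 44, y -44 to 44 mm in its frame), display strip near its -x edge. An upright dark barrel, 54 mm outer diameter, stands on it with its axis on the body's z axis. Origin on the barrel's axis at the worktop's height.
- barrel_rim (a point): centre of the barrel's mouth, level with its top rim, 56 mm above the worktop. Bore 40 mm through an inward lip 6 mm deep; below the lip the bore widens to 49 mm (down to a lens 37 mm above the worktop). z up.
- barrel_seat (a point): centre of the black seat ring (66 mm diameter) at the foot of the barrel, 25 mm below the rim; the sleeve's underside rests on it. z up.
- sleeve: loose round aluminium sleeve with black ribs, open at both ends, outer diameter 64 mm, bore 57 mm (about 1 mm clear of the barrel all round), 23.5 mm high, about 80 g, standing on the worktop. Same either way up. Origin: centre of its underside, z along its axis.
- cap: loose blue dust cap, about 70 g, standing on its plug, tabs up. Origin on its axis at the underside of the flange, 12 mm above the worktop at the start; z up. Blue flange 61 mm diameter, 3.5 mm thick (z 0 to 3.5 mm); below it a 37 mm plug with a bevelled foot, down to z -12 mm. Any yaw fits the barrel. Home: flange on the rim, origin at the mouth's centre.
- cap_tabs (a point): point on the cap's axis 15 mm above its origin, midway between the two yellow tabs, which stand at +x and -x of the cap's frame from the flange up to 26 mm above the origin, 14 mm wide (along y). Outer faces 32 mm apart at rest, 21 mm when fully pinched. Pinch them along the cap's x axis, fingertips a few mm above the flange.
- cap_latches (a point): point on the cap's axis 9.25 mm below its origin, midway between the tabs' two latches (7.5 to 11 mm below the origin, square edges, 10 mm wide). They reach 46 mm across along the cap's x axis at rest, more than the 40 mm lip, so the unpinched cap cannot enter; 35 mm when fully pinched.
- tab_a (a joint): inward travel of the tab at the cap's +x side: 0 sprung out, 0.0055 m fully pinched (stop). Spring 2.8 N at rest, 6.7 N fully pinched.
- tab_b (a joint): the same for the tab at the cap's -x side.
- brass_weight: bystander: small brass-coloured weight with a knob, 29 mm diameter, 34 mm high; origin at its underside
- dropper_bottle: bystander: white-capped bottle, 50 mm diameter, 119 mm high; origin at its underside
- black_lid_jar: bystander: small jar with a black lid, 44 mm diameter, 35 mm high; origin at its underside
There are look-alikes about, which are no part of the job. Of the things shaped like the cap, the blue one is meant.

How it is judged:
On the way, in this order (a step that is already met when the one before it is completed fails the run):
1. the sleeve is down over the barrel, on its seat (horizontal distance between sleeve and barrel_seat below 0.004 m and z of sleeve in the frame of barrel_seat below 0.0015 m and angle between sleeve's own z axis and vertical below 0.06 rad), for 0.2 s.
2. the cap is in the barrel's mouth with both tabs pinched (horizontal distance between cap and barrel_rim below 0.003 m and angle between cap's own z axis and vertical below 0.05 rad and z of cap in the frame of barrel_rim below 0.004 m and value of joint each of tab_a, tab_b above 0.003 m), for 0.05 s.
At the end, for the whole second after the job is handed in: the sleeve rests on the seat round the barrel (axis within 4 mm, within 1.5 mm of the seat, upright); the cap's flange lies on the rim (within 2 mm in height and 3 mm sideways, level within 0.05 rad) with both tabs sprung back to within 2 mm of rest, under the lip; both are at rest (all of step 1 and horizontal distance between cap and barrel_rim below 0.003 m and angle between cap's own z axis and vertical below 0.05 rad and z of cap in the frame of barrel_rim below 0.002 m and value of joint each of tab_a, tab_b below 0.002 m and linear speed of each of cap, sleeve below 0.01 m/s); the robot touches nothing.
It fails at once if a bystander is shifted by 30 mm or knocked over (distance of any of brass_weight, dropper_bottle, black_lid_jar from where it was at the start of the episode above 0.03 m or angle between any of brass_weight, dropper_bottle, black_lid_jar's own z axis and vertical above 0.5 rad).
It also fails if it takes over 48 s, if anything falls off the work surface, if the arm or the gripper's body presses on something with over 40 N, if the wrist force passes 120 N, or if a joint passes its speed limit or range.

## Robot

A 7-joint arm with a two-finger parallel gripper is mounted at the origin on a cart in front of the work surface, level with it; the furniture and walls round the work are solid. World frame = base frame: x ahead of the robot, y to its left, z up, the work surface at z = 0. Lengths are in m, angles in rad, forces in N, time in s.
With the tool pointing down it reaches from about 0.375 to 0.925 m from the base axis. Payload 3.1 kg.
Tool frame: the origin (TCP) lies between the finger pads; the fingertips stand 19 mm ahead of it and the grasp point (between the pads) is the TCP; z points along the fingers, y is the direction in which the jaws open and shut (so a half turn about z gives the same grasp; the last joint's range is limited). The gripper opens to 85 mm and grips with 20 to 120 N. Pads are 22 mm wide; open, the fingers measure 114 mm over their backs; the gripper's body (76 mm by 85 mm) begins 54 mm behind the grasp point. The pads swing forward as they close: fully open they stand 13 mm farther back than shut.
Start: joints at [1.052, 0.383, 0.044, 1.598, -0.018, 1.161, -0.05], TCP at [0.266, -0.593, 0.25] pointing down, gripper open.
Joint ranges: [-2.61, 2.61], [-0.41, 2.15], [-1.48, 1.57], [0, 2.5], [-1.57, 4.71], [0.05, 1.97], [-2.85, 2.85]. Speed limits (rad/s): [2.79, 2.79, 3.14, 3.14, 3.14, 3.14, 3.14].

## Interface

Orientations are given as a unit quaternion [x, y, z, w].
In Python, from bench import move_ptp, movel, move_j, move_gripper, pause, inverse_kinematics, read_camera, camera_params, MotionError, sign_off, look_for, tip_of, read_time_s, read_qpos, read_joint_vel, read_effort, read_eef_pos, read_tcp_rot, read_ft_force, read_ft_torque, read_finger_gap gives the robot as it stands. Calls block until the motion is done:
- move_ptp(position, orientation): joint-space move of the TCP to a pose.
- movel(position, orientation=None, speed=0.15): straight line of the TCP; orientation=None keeps the orientation; speed is the mean speed in m/s.
- move_j(angles): joint-space move.
- move_gripper(opening, effort=None): finger opening in m; effort is the grip in N (None keeps the last); returns when the fingers have stopped.
- pause(seconds).
- inverse_kinematics(position, orientation): joint angles nearest the present ones, or None.
- read_camera(name): name is "scene" or "top" or "wrist"; returns the picture (400x640x3 uint8, red, green, blue); there is no depth.
- camera_params(name): a dict with "K" (3x3 intrinsics, pixels), "dist_coeffs" ([k1, k2, p1, p2, k3] as OpenCV has them; the pictures are not rectified), "camera_from_world" (4x4, takes a point from world to camera coordinates). Camera axes: x right, y down, z forward; pixel columns grow to the right and rows downward; lengths in m; the calibration is good to about 2 mm. A picture is of the moment at which its call begins: read the wrist's pose just before it. camera_params takes no time and is no camera call; for the wrist camera it gives the pose at the moment of the call.
A pose or a line that the arm cannot do raises MotionError and nothing moves.
- sign_off(): hands the job in, once; it reports no verdict.
Trained networks look in the newest picture that a camera, given by its name, has taken for a name from the list of things; names that differ only in an ending like _2 or _b are one class to them, and where a whole thing is asked for, a point or a joint stands for the part that bears it (a point fixed in the world has none). Each returns a list of dicts, best first, with "confidence" (0 to 1); they miss things now and then, are a little off and sometimes report something else, mostly with a low value. They report only what shows in the picture. A call takes as long as a camera call. They do not tell look-alikes from the thing itself.
- look_for(camera, name): "at" ([column, row] in pixels, amid what is visible of it).
- tip_of(camera, name): "at" ([column, row] in pixels: a listed point, or the origin of a listed thing).
Readings, each from a call of its own:
- read_time_s(): time.
- read_qpos(): joint angles.
- read_joint_vel(): joint speeds.
- read_effort(): joint torques, N m.
- read_eef_pos(): TCP position.
- read_tcp_rot(): TCP orientation.
- read_ft_force(): force on the tool from outside, world axes, zero at the start.
- read_ft_torque(): the same for the moment, N m.
- read_finger_gap(): finger opening in m.
Only numpy, scipy, OpenCV 4.12 (cv2) and the standard library are available. Lean on these libraries where they do the work, as an engineer would, in place of code of your own. Each camera call takes 0.05 s, during which the arm holds its last target. There are 200 camera calls.

## Working session

There is one attempt and no reset: what is moved stays moved. The work goes in short steps, each a Python script; the robot and the scene stay as the last script left them, time stands still between calls to the robot, and variables do not carry over. Pictures are saved under pics/ and viewed, about 8 in all and at most 12, crops included, and the job is handed in when it is done.

```bash
mkdir -p pics; ls
cat > h.py <<'E'
import numpy as np, cv2
from bench import *
def ray(cam,px,P=None):
    P=P or camera_params(cam); K=np.array(P["K"]);D=np.array(P["dist_coeffs"]);T=np.array(P["camera_from_world"])
    n=cv2.undistortPoints(np.array([[px]],float),K,D)[0,0]
    R=T[:3,:3]; return -R.T@T[:3,3], R.T@np.array([n[0],n[1],1.])
def at_z(cam,px,z,P=None):
    c,d=ray(cam,px,P); return c+d*(z-c[2])/d[2]
def proj(cam,pts,P=None):
    P=P or camera_params(cam);T=np.array(P["camera_from_world"])
    return cv2.projectPoints(np.array(pts,float).reshape(-1,3),cv2.Rodrigues(T[:3,:3])[0],T[:3,3],np.array(P["K"]),np.array(P["dist_coeffs"]))[0][:,0]
def save(name,im): cv2.imwrite("pics/"+name,im[:,:,::-1])
E
python3 - <<'E'
from h import *
ims=[]
for c in ["scene","top"]:
    im=read_camera(c); ims.append(im); save(c+"0.png",im)
    for n,z in [("meter",0),("barrel_rim",.056),("barrel_seat",.031),("sleeve",0),("cap",.012),("cap_tabs",.027),("brass_weight",0),("dropper_bottle",0),("black_lid_jar",0)]:
        for f in [tip_of]:
            for r in f(c,n)[:4]:
                print(c,n,np.round(r["at"],1),round(r["confidence"],2),np.round(at_z(c,r["at"],z),4)[:2])
print(read_time_s(),read_tcp_rot())
E
```

```text
pics
scene meter [307.6 199.5] 0.97 [ 0.4817 -0.2091]
scene barrel_rim [325.6 250.3] 0.7 [ 0.3122 -0.3585]
scene barrel_rim [308.3 182.7] 0.67 [ 0.4774 -0.2164]
scene barrel_seat [310.  187.2] 0.87 [ 0.4918 -0.211 ]
scene barrel_seat [326.5 238.1] 0.61 [ 0.3635 -0.3303]
scene sleeve [239.9 182.5] 0.85 [ 0.4555 -0.0243]
scene cap [422.2 304.4] 0.74 [ 0.3175 -0.5571]
scene cap [323.4 286. ] 0.71 [ 0.2657 -0.38  ]
scene cap [326.6 243.5] 0.59 [ 0.3663 -0.3287]
scene cap [365.2 305.8] 0.59 [ 0.2638 -0.4689]
scene cap_tabs [368.5 303.4] 0.94 [ 0.261  -0.4761]
scene cap_tabs [426.5 296.4] 0.83 [ 0.3264 -0.5599]
scene cap_tabs [318.7 287.3] 0.76 [ 0.2483 -0.3805]
scene cap_tabs [320.9 240.8] 0.72 [ 0.3545 -0.3222]
scene brass_weight [278.6 227.9] 0.58 [ 0.3662 -0.2054]
scene dropper_bottle [376.5 217.7] 0.91 [ 0.5029 -0.38  ]
scene black_lid_jar [375.  185.7] 0.48 [ 0.6084 -0.3264]
top meter [292.6 193.6] 0.69 [ 0.4861 -0.214 ]
top barrel_rim [293.9 191.8] 0.59 [ 0.4817 -0.2211]
top barrel_rim [337.1 240.3] 0.56 [ 0.3593 -0.3253]
top barrel_seat [289.2 191.2] 0.68 [ 0.4876 -0.2075]
top sleeve [221.5 207.9] 0.62 [ 0.4521 -0.0266]
top cap [338.4 235.4] 0.85 [ 0.3734 -0.3309]
top cap [359.7 278.7] 0.79 [ 0.2632 -0.3817]
top cap [395.  276.8] 0.74 [ 0.2663 -0.4708]
top cap [429.2 257.2] 0.57 [ 0.3136 -0.5596]
top cap_tabs [395.6 278.1] 0.88 [ 0.2639 -0.4694]
top cap_tabs [356.9 280.6] 0.84 [ 0.2596 -0.3731]
top cap_tabs [432.9 254.8] 0.62 [ 0.3195 -0.565 ]
top cap_tabs [333.9 237.2] 0.57 [ 0.3683 -0.3187]
top brass_weight [290.7 243. ] 0.46 [ 0.3568 -0.2075]
top dropper_bottle [354.1 184.4] 0.89 [ 0.5072 -0.3764]
top black_lid_jar [332.2 143.3] 0.67 [ 0.6199 -0.3216]
1.0 [ 9.77941378e-01  2.08879538e-01  1.39762412e-05 -2.43924180e-06]
```

```bash
python3 -c "
import cv2,numpy as np
a=cv2.imread('pics/scene0.png');b=cv2.imread('pics/top0.png');print(a.shape)"
```

```text
(400, 640, 3)
```

View pics/top0.png

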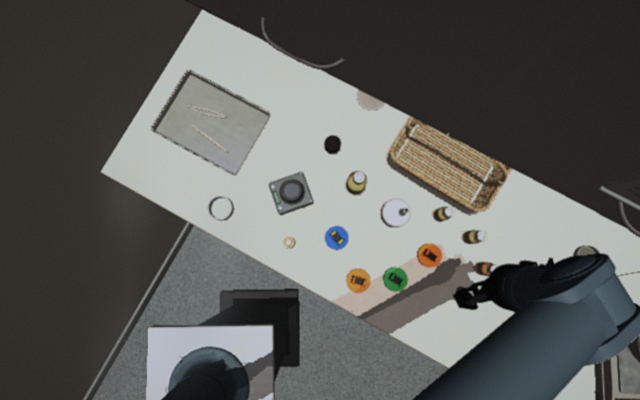

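View pics/scene0.png

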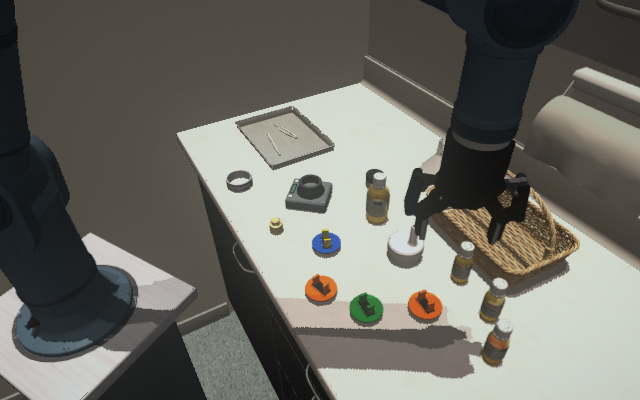

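The caps in the top view are orange (359,279), green (395,277), orange-red (429,255) and blue (337,237). Only the blue one fits the description, at about (0.37,-0.327). Next I'll take wrist views for precise poses and an enlarged crop to confirm.

```bash
cat >> h.py <<'E'
def quat(yaw):  # tool down, tool y axis at angle yaw+90deg... tool x axis at 'yaw'
    return [np.cos(yaw/2),np.sin(yaw/2),0.,0.]
E
python3 - <<'E'
from h import *
q=read_tcp_rot(); 
out=[]
for k,(x,y) in enumerate([(.37,-.327),(.47,-.19),(.46,-.03)]):
    move_ptp([x,y,.25],q)
    P=camera_params("wrist"); im=read_camera("wrist"); save(f"w{k}.png",im); out.append(im)
    if k==0: print(np.round(P["camera_from_world"],3),P["K"])
    for n,z in [("barrel_rim",.056),("barrel_seat",.031),("sleeve",0),("cap",.012),("cap_tabs",.027),("cap_latches",.003),("brass_weight",0)]:
        for r in tip_of("wrist",n)[:3]:
            print(k,n,np.round(r["at"],1),round(r["confidence"],2),np.round(at_z("wrist",r["at"],z,P),4)[:2])
    np.save(f"P{k}.npy",P)
cv2.imwrite("pics/w.png",cv2.resize(np.hstack(out[:2]),(800,250))[:,:,::-1])
print(read_time_s())
E
```

```text
[[ 0.406 -0.914  0.001 -0.45 ]
 [-0.864 -0.383  0.326  0.152]
 [-0.297 -0.133 -0.945  0.447]
 [ 0.     0.     0.     1.   ]] [[297.37864794   0.         317.76159099]
 [  0.         297.37864794 199.7625369 ]
 [  0.           0.           1.        ]]
0 barrel_rim [259.3  20.5] 0.85 [ 0.4867 -0.217 ]
0 barrel_rim [316.7 169.9] 0.51 [ 0.378  -0.3237]
0 barrel_seat [255.4  22.4] 0.48 [ 0.4866 -0.2079]
0 cap [378.7 275.2] 0.87 [ 0.2651 -0.4691]
0 cap [315. 165.] 0.72 [ 0.3733 -0.3234]
0 cap [453.6 272.5] 0.63 [ 0.3117 -0.5631]
0 cap_tabs [317.6 263.3] 0.93 [ 0.256 -0.379]
0 cap_tabs [313.1 168.5] 0.91 [ 0.3715 -0.3218]
0 cap_tabs [375.8 285.5] 0.63 [ 0.2566 -0.4659]
0 cap_latches [312.7 168.6] 0.84 [ 0.366  -0.3233]
0 cap_latches [451.7 265.5] 0.8 [ 0.3171 -0.5611]
0 cap_latches [374.  275.9] 0.69 [ 0.2568 -0.4678]
0 brass_weight [219.9 134.4] 0.64 [ 0.3583 -0.2016]
1 barrel_rim [345.9 175.5] 0.63 [ 0.4855 -0.2169]
1 barrel_seat [346.4 172.2] 0.97 [ 0.4845 -0.2205]
1 barrel_seat [375.8 269.7] 0.19 [ 0.3812 -0.3139]
1 sleeve [191.  127.3] 0.81 [ 0.4518 -0.0283]
1 cap [370.5 340.4] 0.97 [ 0.258  -0.3735]
1 cap [377.4 271. ] 0.61 [ 0.3711 -0.3258]
1 cap_tabs [373.9 348.2] 0.78 [ 0.2591 -0.3758]
1 cap_tabs [381.4 277.4] 0.74 [ 0.3718 -0.3283]
1 cap_latches [375.5 270.2] 0.76 [ 0.3667 -0.3269]
1 cap_latches [370.7 336.4] 0.64 [ 0.258  -0.3756]
1 brass_weight [293.8 241.3] 0.76 [ 0.3599 -0.2027]
2 barrel_rim [472.8 224.7] 0.82 [ 0.4832 -0.2171]
2 barrel_seat [463.6 215.6] 0.96 [ 0.4847 -0.2172]
2 barrel_seat [474.3 221.6] 0.29 [ 0.4833 -0.2339]
2 cap [582.7 383.3] 0.81 [ 0.3119 -0.5677]
2 cap [476.4 305. ] 0.74 [ 0.37   -0.3245]
2 cap [461.4 367.5] 0.5 [ 0.2595 -0.3704]
2 cap_tabs [590.3 388.1] 0.87 [ 0.3181 -0.5614]
2 cap_tabs [468.4 380.6] 0.52 [ 0.2528 -0.3794]
2 cap_latches [578.1 376.8] 0.86 [ 0.3146 -0.5655]
2 brass_weight [399.4 277.6] 0.84 [ 0.359  -0.2059]
4.7
```

View pics/w0.png

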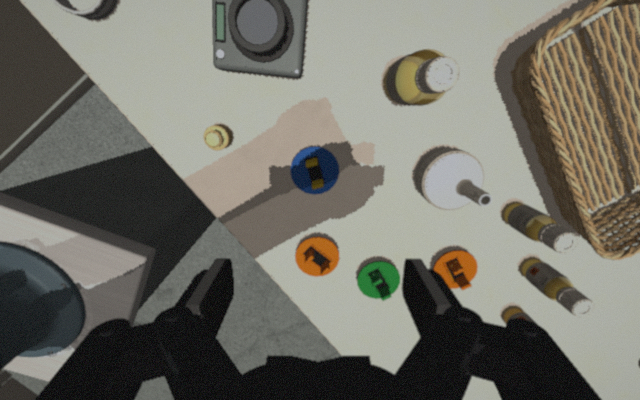

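View pics/w2.png

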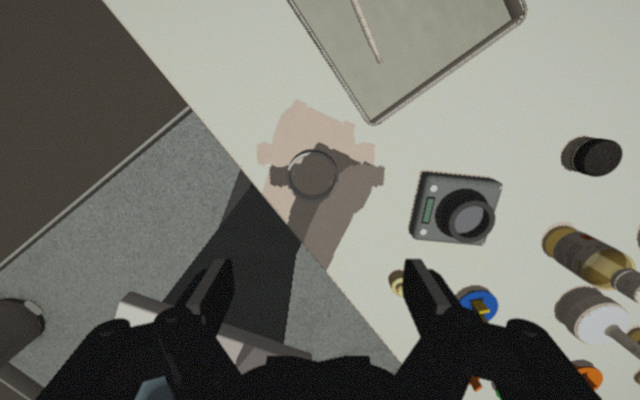

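The wrist view w0 shows the blue cap with yellow tabs at (315,168), and w2 shows the sleeve at (312,175) and the barrel at about (467,217). I'll refine these with projected circle fits and make an enlarged crop of the cap.

```bash
cat >> h.py <<'E'
from scipy.optimize import brute
def fit(cam,im,P,circles,x0,rng=.012):
    """xy of a common axis so projected circles [(r,z),..] lie on strong radial edges"""
    L=cv2.GaussianBlur(cv2.cvtColor(im,cv2.COLOR_RGB2LAB),(0,0),1.).astype(np.float32)
    gx=cv2.Sobel(L,cv2.CV_32F,1,0)/8; gy=cv2.Sobel(L,cv2.CV_32F,0,1)/8
    t=np.linspace(0,2*np.pi,120,endpoint=False)
    def cost(p):
        s=0
        for r,z in circles:
            q=proj(cam,np.c_[p[0]+r*np.cos(t),p[1]+r*np.sin(t),0*t+z],P).astype(np.float32)
            n=np.roll(q,-1,0)-np.roll(q,1,0); n=np.c_[n[:,1],-n[:,0]]; n/=np.linalg.norm(n,axis=1)[:,None]+1e-9
            G=[cv2.remap(g,q[:,:1],q[:,1:],cv2.INTER_LINEAR)[:,0] for g in (gx,gy)]
            e=np.linalg.norm(G[0]*n[:,:1]+G[1]*n[:,1:],axis=1)
            s+=np.minimum(e,25).mean()
        return -s
    x,f,_,_=brute(cost,[(x0[0]-rng,x0[0]+rng),(x0[1]-rng,x0[1]+rng)],Ns=25,full_output=True)
    return x,f
SL=[(.032,.0235),(.0285,.0235)]; BA=[(.027,.056),(.020,.056)]; CA=[(.0305,.0155)]
E
python3 - <<'E'
from h import *
I=[cv2.imread(f"pics/w{k}.png")[:,:,::-1].copy() for k in range(3)]
P=[np.load(f"P{k}.npy",allow_pickle=True).item() for k in range(3)]
def show(k,C,x):
    t=np.linspace(0,2*np.pi,80)
    im=cv2.resize(I[k],None,fx=4,fy=4,interpolation=cv2.INTER_CUBIC)
    for r,z in C: cv2.polylines(im,[np.int32((proj("wrist",np.c_[x[0]+r*np.cos(t),x[1]+r*np.sin(t),0*t+z],P[k])+.5)*4)],1,(255,0,0),1)
    c=proj("wrist",[[x[0],x[1],.02]],P[k])[0]*4
    a,b=np.int32(np.clip(c-130,0,None)); return cv2.resize(im[b:b+260,a:a+260],(260,260))
T=[]
for nm,k,C,x0 in [("sl",2,SL,(.453,-.027)),("ba",1,BA,(.484,-.217)),("cap",0,CA,(.370,-.325)),("sl",1,SL,(.453,-.027)),("ba",2,BA,(.484,-.217)),("cap",1,CA,(.370,-.325)),("ba0",0,BA,(.484,-.217))]:
    x,f=fit("wrist",I[k],P[k],C,x0); print(nm,k,np.round(x,4),round(f,1))
    if len(T)<3:T.append(show(k,C,x))
save("fit.png",np.hstack(T))
E
```

```text
sl 2 [ 0.4529 -0.0257] -17.0
ba 1 [ 0.486  -0.2132] -21.6
cap 0 [ 0.3675 -0.3251] -18.7
sl 1 [ 0.4532 -0.0312] -33.8
ba 2 [ 0.4854 -0.2139] -27.5
cap 1 [ 0.3686 -0.3236] -21.6
ba0 0 [ 0.4807 -0.2242] -15.1
```

View pics/fit.png

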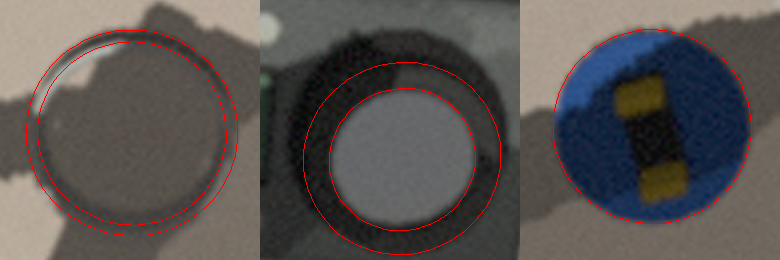

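The crop confirms the blue cap with yellow tabs. The sleeve's wrist fits disagree by 5 mm because of the shadow. I'll centre the sleeve with two crossed grasps, so its position is known from the arm, then use it to calibrate the wrist view.

Run:
```python
from h import *
x,y=.453,-.0295
for yaw in (.42-np.pi/2,.42+np.pi/2):
    j=inverse_kinematics([x,y,.022],quat(yaw)); print(yaw,None if j is None else np.round(j,2))
print(np.round(read_qpos(),2))
q=quat(.42)
move_ptp([x,y,.09],q); movel([x,y,.022],q,.2)
move_gripper(.04,25); print("gapA",read_finger_gap(),read_eef_pos())
P=camera_params("wrist");im=read_camera("wrist");save("gA.png",im)
move_gripper(.085); movel([x,y,.06],q,.2)
print(read_time_s())
```

```text
-1.1507963267948966 [-0.65  0.48  0.7   2.23 -0.55  0.61 -2.26]
1.9907963267948965 [ 0.35  0.42 -0.42  2.18  0.3   0.59  0.14]
[ 0.36  0.04 -0.39  2.02  0.02  1.08 -1.19]
gapA 0.06281265317297234 [ 0.45499482 -0.02929828  0.02403995]
6.9667
```

View pics/gA.png

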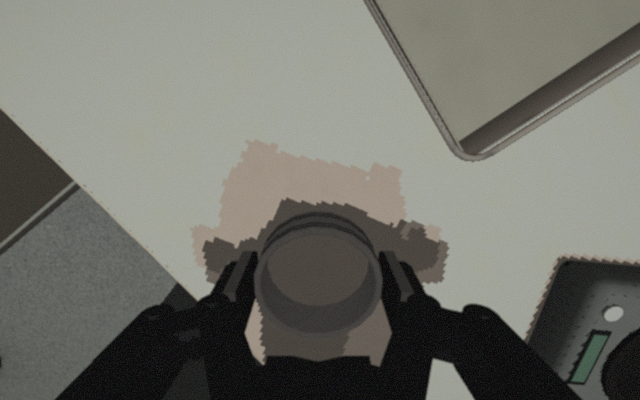

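The sleeve is gripped squarely between the pads, at (318,272). Now the crossed grasp, then equal-offset views of the sleeve and the barrel.

Run:
```python
from h import *
x,y=.453,-.0295
print(read_eef_pos())
qB=quat(.42+np.pi/2); q=quat(.42)
move_ptp([x,y,.06],qB); movel([x,y,.022],qB,.2); print(read_eef_pos())
move_gripper(.04,25); print("gapB",read_finger_gap(),read_eef_pos()); pause(.1); print(read_eef_pos())
move_gripper(.085); movel([x,y,.06],qB,.2); 
off=np.array([.03,-.10,.17])
for nm,C,b,x0 in [("sl",SL,(x,y),(x,y)),("ba",BA,(.486,-.214),(.486,-.214))]:
    move_ptp(np.r_[b,0]+off+[0,0,0 if nm=="sl" else .0325],q); pause(.2)
    P=camera_params("wrist");im=read_camera("wrist");save("v_"+nm+".png",im);np.save("Pv_"+nm+".npy",P)
    r,f=fit("wrist",im,P,C,x0); print(nm,np.round(r,4),f,read_eef_pos())
    T=im.copy(); t=np.linspace(0,2*np.pi,80); T=cv2.resize(T,None,fx=4,fy=4,interpolation=cv2.INTER_CUBIC)
    for rr,z in C: cv2.polylines(T,[np.int32((proj("wrist",np.c_[r[0]+rr*np.cos(t),r[1]+rr*np.sin(t),0*t+z],P)+.5)*4)],1,(255,0,0),1)
    c=np.int32(proj("wrist",[[*r,.03]],P)[0]*4); c=np.maximum(c,200); save("c_"+nm+".png",T[c[1]-200:c[1]+200,c[0]-200:c[0]+200])
a,b=cv2.imread("pics/c_sl.png"),cv2.imread("pics/c_ba.png")
print(a.shape,b.shape); cv2.imwrite("pics/c.png",np.hstack([cv2.resize(a,(400,400)),cv2.resize(b,(400,400))]))
print(read_time_s())
```

```text
[ 0.45395672 -0.02964976  0.06080139]
[ 0.45183116 -0.02921392  0.02134721]
gapB 0.0625599294654092 [ 0.45373382 -0.02950291  0.02310842]
[ 0.4537296  -0.02953689  0.02310816]
sl [ 0.4589 -0.0321] -31.922595977783203 [ 0.48249863 -0.12891511  0.16922858]
ba [ 0.4858 -0.2139] -20.79352378845215 [ 0.51642455 -0.31142453  0.2022838 ]
(400, 400, 3) (400, 400, 3)
12.0583
```

View pics/c.png

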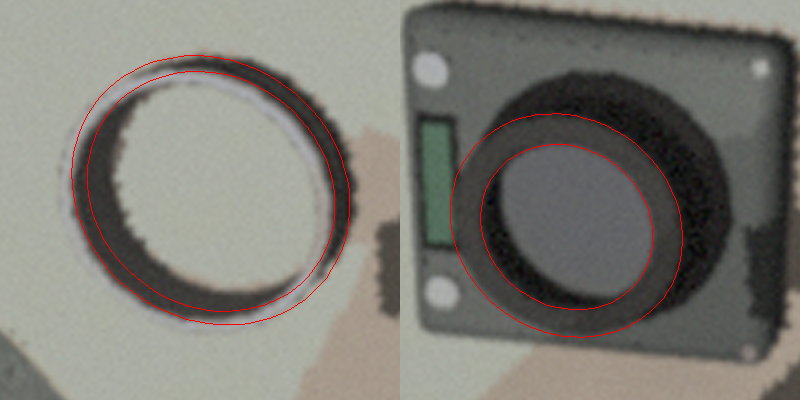

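The barrel fit on the right of the crop is exact. The sleeve fit on the left caught the wrong edge, since the light rim ring lies about 3 mm left of it. I'll refit the sleeve on the bright ring and check the arm's settling error.

Run:
```python
from h import *
im=cv2.imread("pics/v_sl.png")[:,:,::-1].copy();P=np.load("Pv_sl.npy",allow_pickle=True).item()
L=cv2.GaussianBlur(cv2.cvtColor(im,cv2.COLOR_RGB2GRAY),(0,0),.6).astype(np.float32)
t=np.linspace(0,2*np.pi,160,endpoint=False)
def s(p,r):
    q=proj("wrist",np.c_[p[0]+r*np.cos(t),p[1]+r*np.sin(t),0*t+.0235],P).astype(np.float32)
    return cv2.remap(L,q[:,:1],q[:,1:],cv2.INTER_LINEAR)[:,0]
def cost(p):
    m=s(p,.03025); return -np.clip(m-s(p,.0268),-10,40).mean()-np.clip(m-s(p,.0336),-10,40).mean()
r,f,_,_=brute(cost,[(.445,.465),(-.04,-.02)],Ns=41,full_output=True); print(r,f)
T=cv2.resize(im,None,fx=4,fy=4,interpolation=cv2.INTER_CUBIC)
for rr in (.032,.0285): cv2.polylines(T,[np.int32((proj("wrist",np.c_[r[0]+rr*np.cos(t),r[1]+rr*np.sin(t),0*t+.0235],P)+.5)*4)],1,(255,0,0),1)
c=np.int32(proj("wrist",[[*r,.03]],P)[0]*4); save("c2.png",T[max(c[1]-200,0):c[1]+200,max(c[0]-200,0):c[0]+200])
print(read_eef_pos(),read_tcp_rot(),quat(.42)); pause(.2); print(read_eef_pos(), read_time_s())
T=np.array(P["camera_from_world"]); print("cam",-T[:3,:3].T@T[:3,3])
T=np.array(camera_params("wrist")["camera_from_world"]); print("cam",-T[:3,:3].T@T[:3,3])
```

```text
[ 0.45331499 -0.02856445] -31.220561981201172
[ 0.51642455 -0.31142453  0.2022838 ] [ 9.77634570e-01  2.10310097e-01 -1.01692078e-04 -5.47144893e-04] [np.float64(0.9780309147241483), np.float64(0.20845989984609956), 0.0, 0.0]
[ 0.5161127  -0.31330442  0.2025248 ] 12.2583
cam [ 0.55991755 -0.09404422  0.29230269]
cam [ 0.59348559 -0.27855465  0.32589368]
```

View pics/c2.png

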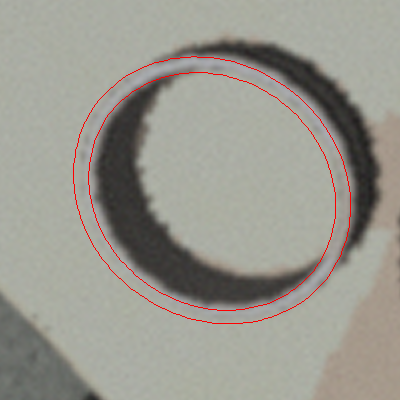

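The fit is now exact. Vision gives (0.4533,-0.0286) and the crossed grasps give (0.4539,-0.0298), so the bias is (+0.6,-1.2) mm. That puts the barrel at about (0.4864,-0.2150). Now I'll grasp the sleeve and lower it, watching the force.

```bash
cat >> h.py <<'E'
def servo(p,q,speed=.15,n=2,tol=.0004):
    """line to p, then trim out the arm's standing error"""
    p=np.array(p,float); c=p.copy(); movel(c,q,speed)
    for _ in range(n):
        pause(.25); e=p-read_eef_pos()
        if np.linalg.norm(e)<tol: break
        c=c+e; movel(c,q,.05)
    return c
E
python3 - <<'E'
from h import *
q=quat(.42); s=np.array([.4539,-.0298]); b=np.array([.4864,-.2150])
move_ptp([*s,.08],q); c=servo([*s,.022],q,.2,1); move_gripper(.04,40); pause(.2)
g=np.array(read_eef_pos()); print("grasp",g,read_finger_gap())
ja=np.array([np.sin(.42),-np.cos(.42)]); d=s-g[:2]; d=d-ja*(ja@d); h=g[2]; print("in-hand offset",d)
movel([*(c[:2]),.10],q,.25)
move_ptp([*(b-d),.12],q)
c=servo([*(b-d),h+.060],q,.15,3); print("hover",read_eef_pos(),b-d,"F0",read_ft_force())
for u in (.056,.053,.050,.046):
    movel([*c[:2],c[2]-.060+u],q,.05); pause(.08); F=np.array(read_ft_force()); print(u,np.round(read_eef_pos(),4),np.round(F,1))
    if F[2]>8: break
np.save("st.npy",[*d,h,*c]); save("ins.png",read_camera("wrist"))
print(read_time_s())
E
```

```text
grasp [ 0.45269908 -0.02963105  0.02116358] 0.06250240481594903
in-hand offset [0.00093834 0.00041904]
hover [ 0.48541981 -0.21540706  0.08114095] [ 0.48546166 -0.21541904] F0 [-0.19984187 -0.05860512 -0.8213571 ]
0.056 [ 0.4852 -0.2153  0.0769] [-0.3  0.8 -1.1]
0.053 [ 0.4854 -0.2154  0.0741] [ 0.2 -0.5 -0.6]
0.05 [ 0.4856 -0.2154  0.0711] [-0.1  0.4  0.3]
0.046 [ 0.4856 -0.2154  0.0671] [ 0.1 -0.5 -0.9]
19.225
```

View pics/ins.png

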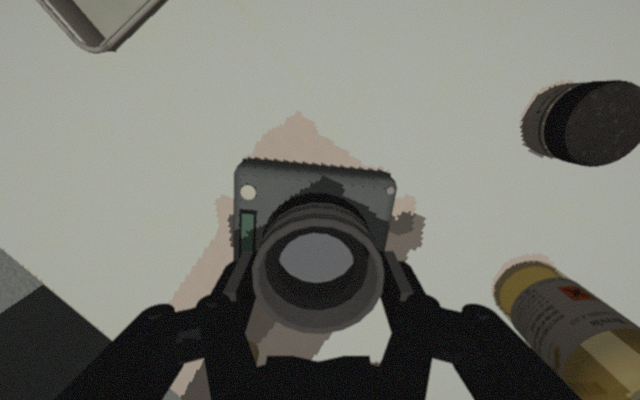

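It's around the barrel (10 mm below the rim, no contact force). I'll seat it, release, verify, and then measure the cap.

Run:
```python
from h import *
q=quat(.42); dx,dy,h,cx,cy,cz=np.load("st.npy")
for u in (.036,.0325,.0312):
    movel([cx,cy,cz-.060+u],q,.06); pause(.08); print(u,np.round(read_eef_pos(),4),np.round(read_ft_force(),1))
    if read_ft_force()[2]>10: break
move_gripper(.085); pause(.1); z=read_eef_pos()[2]
movel([cx,cy,z+.05],q,.2)
s=np.array([.368,-.326]); move_ptp([s[0]-.01,s[1]+.01,.2],q); pause(.3)
P=camera_params("wrist"); im=read_camera("wrist"); save("cap1.png",im); np.save("Pc.npy",P)
hsv=cv2.cvtColor(im,cv2.COLOR_RGB2HSV)
r,f=fit("wrist",im,P,CA,s,.008); print("cap fit",np.round(r,4),f)
ye=cv2.inRange(hsv,(18,90,40),(35,255,255)); n,l,st,ce=cv2.connectedComponentsWithStats(ye)
for i in range(1,n):
    if st[i,4]>15: print("yel",np.round(ce[i],1),st[i,4],np.round(at_z("wrist",ce[i],.038,P),4)[:2])
t=np.linspace(0,2*np.pi,80);T=cv2.resize(im,None,fx=4,fy=4,interpolation=cv2.INTER_CUBIC)
cv2.polylines(T,[np.int32((proj("wrist",np.c_[r[0]+.0305*np.cos(t),r[1]+.0305*np.sin(t),0*t+.0155],P)+.5)*4)],1,(255,0,0),1)
c=np.int32(proj("wrist",[[*r,.02]],P)[0]*4); A=T[max(c[1]-200,0):c[1]+200,max(c[0]-200,0):c[0]+200]
m=proj("wrist",[[.4864,-.215,.05]],P)[0]; print("meter px",m,read_eef_pos())
c=np.int32(m*4); B=T[max(c[1]-200,0):max(c[1]-200,0)+400,max(c[0]-200,0):c[0]+200]
print(A.shape,B.shape)
save("cap2.png",np.hstack([cv2.resize(A,(400,400)),cv2.resize(B,(400,400)) if B.size else A*0]))
print(read_time_s())
```

```text
0.036 [ 0.4856 -0.2154  0.057 ] [-1.  -0.1 -1. ]
0.0325 [ 0.4856 -0.2154  0.0536] [-0.4 -0.5 -1.4]
0.0312 [ 0.4856 -0.2154  0.0524] [ 0.1  0.3 -1.2]
cap fit [ 0.3678 -0.3249] -18.947973251342773
yel [622.   23.8] 113 [ 0.5925 -0.4876]
yel [638.2  23.7] 17 [ 0.5979 -0.4999]
yel [605.   31.3] 21 [ 0.5824 -0.4786]
yel [457.7  69.6] 2017 [ 0.5071 -0.3822]
yel [587.8  42.1] 19 [ 0.5702 -0.4711]
yel [627.2  84.2] 378 [ 0.5579 -0.5255]
yel [597.4  42.7] 16 [ 0.5731 -0.4788]
yel [573.6  49.8] 16 [ 0.5607 -0.464 ]
yel [587.9  48.4] 19 [ 0.5664 -0.4744]
yel [598.3  53.8] 20 [ 0.5667 -0.4854]
yel [417.6  78.3] 143 [ 0.4866 -0.3537]
yel [607.   70.9] 91 [ 0.5592 -0.5016]
yel [567.   67.4] 19 [ 0.5473 -0.468 ]
yel [583.7  81.7] 26 [ 0.544  -0.4891]
yel [568.8  80.5] 18 [ 0.5394 -0.4765]
yel [614.1  82.4] 16 [ 0.5543 -0.5139]
yel [592.5  88.7] 19 [ 0.5425 -0.5001]
yel [591.6  99.1] 23 [ 0.5353 -0.5054]
yel [606.7 100.5] 16 [ 0.5399 -0.5186]
yel [604.5 119. ] 102 [ 0.5264 -0.5281]
yel [591.4 111.7] 21 [ 0.5267 -0.5127]
yel [620.3 114.6] 60 [ 0.5353 -0.5384]
yel [581.6 118.6] 32 [ 0.5182 -0.5088]
ye
[... 194 characters left out ...]
yel [595.7 164. ] 47 [ 0.49   -0.5497]
yel [327.9 168.9] 141 [ 0.3796 -0.3157]
yel [632.9 182. ] 70 [ 0.4907 -0.5951]
yel [599.9 183. ] 22 [ 0.4767 -0.5665]
yel [622.1 188.2] 48 [ 0.4814 -0.5901]
yel [334.  193.2] 130 [ 0.3595 -0.3317]
yel [607.7 200.4] 76 [ 0.4656 -0.5861]
yel [553. 224.] 219 [ 0.4223 -0.553 ]
yel [619.6 229.1] 26 [ 0.4459 -0.6193]
yel [635.2 229.1] 17 [ 0.4525 -0.6339]
yel [592.4 244.9] 574 [ 0.4199 -0.6063]
yel [570.9 285.6] 232 [ 0.37   -0.6191]
yel [608.4 314. ] 483 [ 0.3569 -0.6837]
yel [553.7 335.1] 82 [ 0.3063 -0.6463]
yel [586.8 370.6] 145 [ 0.2784 -0.7193]
meter px [269.13700369  -0.51224597] [ 0.35864852 -0.31506587  0.19937425]
(400, 400, 3) (400, 400, 3)
22.2833
```

View pics/cap2.png

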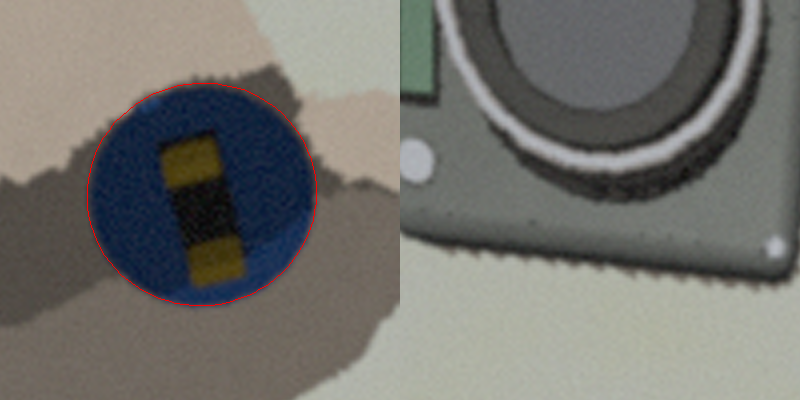

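The sleeve is around the barrel on its seat. The cap is at about (0.3684,-0.3261) and its tab axis is at 0.672 rad. Now I'll pinch, lift and insert the cap.

Run:
```python
from h import *
s=np.array([.3684,-.3261]); b=np.array([.4864,-.2150])
best=None
for yaw in (.672+np.pi/2,.672-np.pi/2):
    js=[inverse_kinematics(p,quat(yaw)) for p in ([*s,.038],[*b,.082])]
    if any(j is None for j in js): continue
    m=np.abs(np.array(js[0])-read_qpos()).max(); print(round(yaw,2),m,np.round(js[0],2),np.round(js[1],2))
    if best is None or m<best[0]: best=(m,yaw)
yaw=best[1]; q=quat(yaw); ja=np.array([np.sin(yaw),-np.cos(yaw)])
move_ptp([*s,.10],q); move_gripper(.055)
c=servo([*s,.038],q,.15,2); print("pre",read_eef_pos())
move_gripper(.012,30); pause(.2); g=np.array(read_eef_pos()); print("pinch",g,"gap",read_finger_gap())
d=s-g[:2]; d=d-ja*(ja@d); h=g[2]; print("d",d)
movel([*c[:2],.12],q,.2); print("lift gap",read_finger_gap(),read_ft_force())
move_ptp([*(b-d),.14],q); c=servo([*(b-d),h+.044+.018],q,.15,3); print("hover",read_eef_pos(),b-d,read_finger_gap())
save("hov.png",read_camera("wrist"))
np.save("st2.npy",[yaw,h,*c,*d]); print(read_time_s())
```

```text
2.24 1.6015763295922834 [ 1.06  0.45 -0.47  2.09  0.32  0.67  1.04] [ 0.84  0.45 -0.58  1.98  0.34  0.8   0.74]
-0.9 1.3636940232374863 [ 0.79  0.41 -0.17  2.1   0.11  0.64 -1.92] [ 0.57  0.4  -0.27  1.99  0.15  0.77 -2.25]
pre [ 0.36859177 -0.32624426  0.03810933]
pinch [ 0.36842653 -0.32626077  0.0387391 ] gap 0.019633770113122596
d [-8.86101413e-05  1.11387186e-04]
lift gap 0.019922868753929904 [ 0.55757314  0.58547998 -0.70328448]
hover [ 0.48640025 -0.21511879  0.10068233] [ 0.48648861 -0.21511139] 0.019665941659372813
29.0333
```

View pics/hov.png

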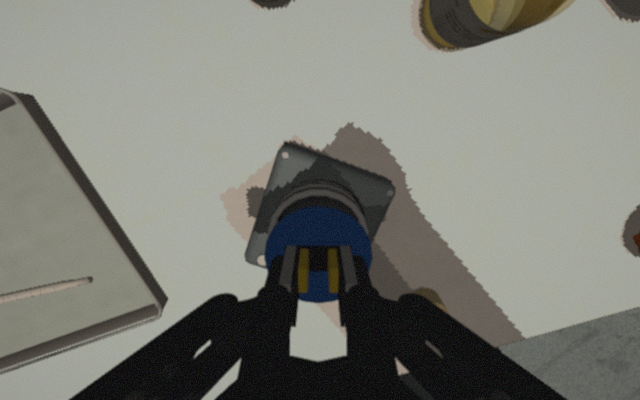

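The cap is held fully pinched (gap 19.7 mm), level, and above the barrel. Lowering it now with force checks.

Run:
```python
from h import *
yaw,h,cx,cy,cz,dx,dy=np.load("st2.npy"); q=quat(yaw); ok=True
for u in (.013,.010,.007,.004,.0015,.0004,-.0004):
    movel([cx,cy,cz-.018+u],q,.05); pause(.1); F=np.array(read_ft_force()); p=read_eef_pos()
    print(u,"cap z rel",round(p[2]-h-.044,4),np.round(p[:2],4),np.round(F,1),round(read_finger_gap(),4))
    if F[2]>8: print("contact"); break
print(read_time_s())
```

```text
0.013 cap z rel 0.0128 [ 0.4863 -0.2151] [ 0.1  0.  -1. ] 0.0196
0.01 cap z rel 0.0099 [ 0.4864 -0.2151] [-0.3 -0.1 -0.6] 0.0194
0.007 cap z rel 0.0069 [ 0.4864 -0.2151] [ 0.4  0.2 -1.4] 0.0196
0.004 cap z rel 0.0039 [ 0.4864 -0.2151] [-0.2  0.4 -0.8] 0.0193
0.0015 cap z rel 0.0014 [ 0.4864 -0.2151] [ 0.3 -0.2  0.2] 0.02
0.0004 cap z rel 0.0004 [ 0.4865 -0.2151] [-0.6  1.1 -0.6] 0.0198
-0.0004 cap z rel 0.0001 [ 0.4866 -0.2152] [-0.7  0.8  4. ] 0.0195
31.4833
```

The cap is seated, with 4 N of contact at its home height. Releasing, retreating and checking.

Run:
```python
from h import *
yaw,h,cx,cy,cz,dx,dy=np.load("st2.npy"); q=quat(yaw)
pause(.15); move_gripper(.055); pause(.1); z=read_eef_pos()[2]
movel([cx,cy,z+.10],q,.15); q2=quat(.42)
move_ptp([.47,-.225,.24],q2); pause(.4)
P=camera_params("wrist"); im=read_camera("wrist")
for n,zz in (("cap",.056),("cap_tabs",.071),("sleeve",.031)):
    for r in tip_of("wrist",n)[:2]: print(n,r["at"],round(r["confidence"],2),np.round(at_z("wrist",r["at"],zz,P),4))
r,f=fit("wrist",im,P,[(.0305,.0595)],(.486,-.214),.008); print("flange fit",np.round(r,4),f)
hsv=cv2.cvtColor(im,cv2.COLOR_RGB2HSV); ye=cv2.inRange(hsv,(18,90,40),(35,255,255)); n,l,st,ce=cv2.connectedComponentsWithStats(ye)
c0=proj("wrist",[[*r,.08]],P)[0]
w=[at_z("wrist",ce[i],.082,P) for i in range(1,n) if st[i,4]>40 and np.linalg.norm(ce[i]-c0)<40]; print("tabs",np.round(w,4), "dist",np.linalg.norm(w[0]-w[1]) if len(w)==2 else None)
T=cv2.resize(im,None,fx=4,fy=4,interpolation=cv2.INTER_CUBIC); t=np.linspace(0,2*np.pi,80)
cv2.polylines(T,[np.int32((proj("wrist",np.c_[r[0]+.0305*np.cos(t),r[1]+.0305*np.sin(t),0*t+.0595],P)+.5)*4)],1,(255,0,0),1)
c=np.int32(np.maximum(c0*4,300)); save("end.png",T[c[1]-250:c[1]+250,c[0]-300:c[0]+300]); print(read_time_s(),read_ft_force())
```

```text
cap [315.6, 160.5] 0.66 [ 0.4894 -0.2135  0.056 ]
cap [352.1, 336.6] 0.64 [ 0.2973 -0.3504  0.056 ]
cap_tabs [315.6, 165.5] 0.72 [ 0.4876 -0.2144  0.071 ]
cap_tabs [354.0, 346.9] 0.62 [ 0.2959 -0.3519  0.071 ]
flange fit [ 0.4857 -0.2134] -11.623921394348145
tabs [[ 0.4987 -0.205   0.082 ]
 [ 0.4786 -0.2209  0.082 ]] dist 0.025589601373217866
34.8 [ 0.22709975 -0.38755491  0.12913007]
```

View pics/end.png

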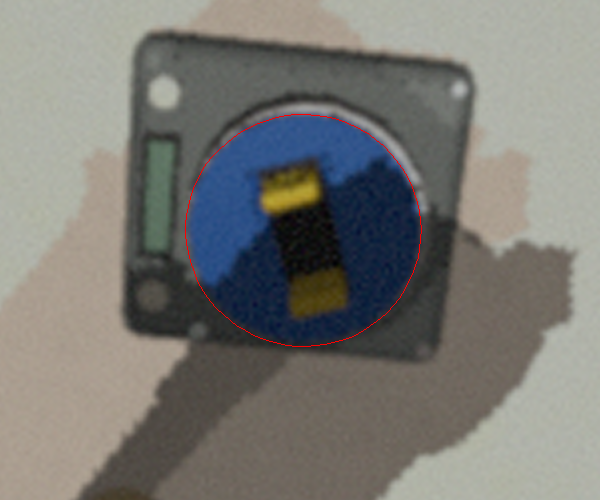

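The flange sits concentric with the barrel fit and at rim height. The tabs are 25.6 mm apart, against 25.7 mm at rest before, so they have sprung out. Handing in.

```bash
python3 -c "
from bench import *
sign_off(); print(read_time_s())"
```

```text
the job is handed in; nothing more can be done
the job is handed in; nothing more can be done
```

The light meter is put away and the job is handed in, at about 35 s of the 48 s allowed. `sign_off` reports no verdict, so what follows rests on my own checks.

**What I did**
- **Sleeve:** I centred it with two crossed grasps to calibrate the wrist camera. I then slid it down the barrel with no sign of rubbing and released it about 0.2 mm above the seat.
- **Cap:** I took the blue cap with yellow tabs, not the orange or green look-alikes. I pinched its tabs fully (finger gap 19.7 mm) and lowered it until the flange met the rim with 4 N. Then I let the tabs spring out and backed away.

**Last checks**
- **Cap position:** the flange fit at rim height is at (0.4857, -0.2134), within about 0.5 mm of the barrel measured the same way, (0.4858, -0.2139). The network put the cap about 3–4 mm off in x, but its result varied by several mm between views, so I trusted the fit.
- **Tabs:** the yellow tab tops are 25.6 mm apart, against 25.7 mm at rest before the pinch.
- **Sleeve:** the pictures show it round the barrel at the bottom. In the last picture the network did not report it, and I did not measure its height again after letting go.
- **Bystanders:** I saw no contact with the weight, bottle or jar, but I did not measure their positions again at the end.

**What went wrong on the way:** the first edge fits of the sleeve disagreed by about 5 mm because of the robot's shadow. I refitted it on its bright rim, which agreed with the crossed grasps to about 1.3 mm.

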